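# Reset a dryer's control panel with the reset pin

### The job

Reset the dryer control panel lying on the table: press its yellow key, then the blue, then the green, one at a time, each fully down and let right back up before the next, and never press the white key. Then use the orange-handled reset pin from its blue block to reach down the red-framed hole and press the recessed red reset button down; keep it down for at least two seconds and finish while still gripping the pin and holding the button down. Leave the detergent bottle, coin cup and green carton as they stand.

Things in the scene. Friction and masses are not known exactly. Their poses are not given: they have to be found in the camera images.
- panel: dryer control panel, fixed, face up: white box 180 (x) x 220 (y) x 55 mm high. Origin: centre of its underside; z up; x points to its display side, away from the robot, within 0.4 rad. On its face: four round keys in a square of 48 mm pitch on a grey field in the +y half, their colours in any order, and the reset hole in a thin red square frame in the -y half
- reset_hole (a point): centre of the reset hole's mouth, on the panel's face 55 mm above the table, at x = -35 mm, y = -65 mm in the panel's frame; z up. The hole is round, 14 mm in diameter, vertical, 27 mm deep, with a 1 mm bevel at its mouth
- reset_top (a point): centre of the top of the red reset button at the bottom of the hole: a round cap 11 mm in diameter whose top is 20 mm below the panel's face when free; it moves down with the button
- reset (a joint): reset button travel in m: 0 free, 0.005 fully down at its stop. Spring: 1.5 N to start moving, 5 N at the stop
- key_yellow_top (a point): centre of the top of the yellow key: round yellow cap 24 mm in diameter in a black round housing (40 mm diameter, 12 mm high) on the panel's face; its top is 22 mm above the face (77 mm above the table) and 10 mm above its housing when free; moves down with the key
- key_yellow (a joint): yellow key travel in m: 0 free, 0.006 fully down. Spring: 1.5 N to start moving, 5 N at the stop; springs back
- key_blue_top (a point): centre of the top of the blue key: round blue cap 24 mm in diameter in a black round housing (40 mm diameter, 12 mm high) on the panel's face; its top is 22 mm above the face (77 mm above the table) and 10 mm above its housing when free; moves down with the key
- key_blue (a joint): blue key travel in m: 0 free, 0.006 fully down. Spring: 1.5 N to start moving, 5 N at the stop; springs back
- key_green_top (a point): centre of the top of the green key: round green cap 24 mm in diameter in a black round housing (40 mm diameter, 12 mm high) on the panel's face; its top is 22 mm above the face (77 mm above the table) and 10 mm above its housing when free; moves down with the key
- key_green (a joint): green key travel in m: 0 free, 0.006 fully down. Spring: 1.5 N to start moving, 5 N at the stop; springs back
- key_white_top (a point): centre of the top of the white key: round white cap 24 mm in diameter in a black round housing (40 mm diameter, 12 mm high) on the panel's face; its top is 22 mm above the face (77 mm above the table) and 10 mm above its housing when free; moves down with the key
- key_white (a joint): white key travel in m: 0 free, 0.006 fully down. Spring: 1.5 N to start moving, 5 N at the stop; springs back
- pin: loose reset pin, 35 to 70 g, upright in its block. From the tip up: steel shank 6 mm in diameter, 50 mm long; black collar 24 mm in diameter, 5 mm high; orange round handle 16 mm in diameter, 65 mm long. Origin: centre of the flat tip; z up towards the handle. At the start the collar rests on the block: tip 5 mm, handle 60 to 125 mm above the table
- pin_tip (a point): centre of the shank's flat tip, same point as the pin's origin
- block: fixed blue plastic block, 60 x 60 x 55 mm high, with a vertical hole 10 mm in diameter and 53 mm deep in the middle of its top, which holds the pin. Origin: centre of its underside
- detergent: bystander: white detergent bottle with a blue cap and orange label, 76 mm in diameter, 190 mm high, loose, upright. Origin: centre of its underside
- coin_cup: bystander: open steel coin cup, 68 mm across the rim, 50 mm high, loose. Origin: centre of its underside
- carton: bystander: green carton 70 x 110 x 45 mm high with a paper label, loose. Origin: centre of its underside

How it is judged:
On the way, in this order (a step that is already met when the one before it is completed fails the run):
1. the yellow key is pressed down (over 4 mm of 6) while the other keys and the reset button are up (value of joint key_yellow above 0.004 m and value of joint each of key_blue, key_green, key_white, reset below 0.0015 m), for 0.05 s.
2. the blue key is pressed down (over 4 mm of 6) while the other keys and the reset button are up (value of joint key_blue above 0.004 m and value of joint each of key_yellow, key_green, key_white, reset below 0.0015 m), for 0.05 s.
3. the green key is pressed down (over 4 mm of 6) while the other keys and the reset button are up (value of joint key_green above 0.004 m and value of joint each of key_yellow, key_blue, key_white, reset below 0.0015 m), for 0.05 s.
4. the reset button is held down by the gripped pin through the hole for two seconds, all keys up (value of joint reset above 0.0035 m and contact force between pin and panel above 1.5 N and contact force between the fingers and pin above 1 N and horizontal distance between pin_tip and reset_top below 0.007 m and z of pin_tip in the frame of reset_hole below -0.018 m and angle between pin's own z axis and vertical below 0.3 rad and value of joint each of key_yellow, key_blue, key_green, key_white below 0.0015 m), for 2 s.
At the end, for the whole second after the job is handed in: Reset button down over 3.5 of 5 mm, pushed over 1.5 N by the pin, which is gripped (over 1 N), within 0.3 rad of upright, tip within 7 mm of the button axis and over 18 mm below the face; all keys up within 1.5 mm; bottle, cup, carton upright within 30 mm of their starts (all of step 4 and distance of each of detergent, coin_cup, carton from where it was at the start of the episode below 0.03 m and angle between each of detergent, coin_cup, carton's own z axis and vertical below 0.3 rad); the arm keeps its last pose, push and grip.
It fails at once if the white key is pressed (over 2.5 mm) (value of joint key_white above 0.0025 m).
It fails at once if two keys are down at the same time (value of joint each of key_yellow, key_blue above 0.0025 m or value of joint each of key_yellow, key_green above 0.0025 m or value of joint each of key_yellow, key_white above 0.0025 m or value of joint each of key_blue, key_green above 0.0025 m or value of joint each of key_blue, key_white above 0.0025 m or value of joint each of key_green, key_white above 0.0025 m).
It fails at once if the bottle, cup or carton is shoved over 30 mm or tipped (not (distance of each of detergent, coin_cup, carton from where it was at the start of the episode below 0.03 m and angle between each of detergent, coin_cup, carton's own z axis and vertical below 0.3 rad)).
It also fails if it takes over 58 s, if anything falls off the work surface, if the arm or the gripper's body presses on something with over 40 N, if the wrist force passes 120 N, or if a joint passes its speed limit or range.

### The arm

A 7-joint arm with a two-finger parallel gripper is mounted at the origin on the work surface. World frame = base frame: x ahead of the robot, y to its left, z up, the work surface at z = 0. Lengths are in m, angles in rad, forces in N, time in s.
With the tool pointing down it reaches from about 0.4 to 0.85 m from the base axis. Payload 10.4 kg.
Tool frame: the origin (TCP) lies on the centre line of the jaws, within the pads' length; the fingertips stand 8 mm ahead of it and the grasp point (between the pads) lies 11 mm behind it (r.finger_overhang is the distance from the TCP to the fingertips, in m); z points along the fingers, y is the line along which they close (so a half turn about z gives the same grasp; the last joint's range is limited). The gripper opens to 87 mm and grips with 3 to 60 N. Pads are 19 mm wide; open, the fingers measure 117 mm over their backs; the gripper's body (75 mm by 190 mm) begins 51 mm behind the grasp point.
Start: joints at [1.125, 0.332, -0.065, 1.46, 0.022, 1.35, -0.088], TCP at [0.256, -0.57, 0.231] pointing down, gripper open.
Joint ranges: [-2.6, 2.6], [-0.5, 2.12], [-1.47, 1.34], [0.16, 2.42], [-1.27, 4.41], [0.06, 2.06], [-2.6, 2.6]. Speed limits (rad/s): [2.22, 2.22, 2.79, 2.79, 3.14, 3.14, 3.14].

### API

Orientations are given as a unit quaternion [x, y, z, w].
In Python, from bench import r, vision gives the robot as it stands.
- The arm moves only by the tool drive_tool, never from a script. Its argument "series" is a list of rows, each a list of 2 entries, a list of its own where there are three numbers: the shift along the world's x, y, z in cm, then the turn about the world's z in degrees. A call has exactly 10 rows; each row shifts and turns the commanded pose from where the row before left it; what a row does not reach is not made up. A row lasts 1/8 s, in which the tool goes at most 62.5 mm and 10.7 degrees, less where a joint would pass 70% of its speed; a pose out of reach is approached as far as the arm can. A call with a gripper value outside its range is refused whole. "hand" is the closure, from 0 (fully open) to 1 (shut), set as the call begins (left out, the last holds). The fingers move at their own pace and stop on an object; "newtons" is the grip in N (left out, the last holds). Time passes only in rows, so rows that do not move let the fingers close, or fill a call up. It gives the time, the measured TCP pose, the force, the opening and the grip force at its end, in the units of the state.
- r.read_state(): the state, without advancing time (a new reading comes with each control period).
- vision.camera(name): name is "scene" or "side" or "wrist"; returns a dict with "color" (384x512x3 uint8, red, green, blue), "intrinsics" (3x3 intrinsics, pixels), "k1" (the pictures are not rectified: a ray, as slopes to the right and down, at radius r is drawn at 1 + k1 r^2 times it, then the intrinsics apply), "R" (3x3) and "t" (3): a world point X has camera coordinates R X + t; the wrist camera has in their place "mount" (4x4, takes a point from camera to tool coordinates, whose origin is the TCP and whose axes are the flange's). Camera axes: x right, y down, z forward; pixel columns grow to the right and rows downward; lengths in m; the calibration is good to about 2 mm. A picture is of the moment at which its call begins: read the wrist's pose just before it. There is no depth.
- r.close_job(): hands the job in; it is judged then, once.
The state is a dict: "time": time; "joint_positions": joint angles; "joint_vel": joint speeds; "joint_torque": joint torques, N m; "ee_pos": TCP position; "eef_rot": TCP orientation; "ft_force": force on the tool from outside, world axes, zero at the start; "torque": the same for the moment, N m; "width": finger opening in m; "grip_force": force on a finger pad.
Only numpy, scipy, OpenCV 4.12 (cv2) and the standard library are available. Lean on these libraries where they do the work, as an engineer would, in place of code of your own. Each camera call takes 0.05 s, during which the arm holds its last target. There are 200 camera calls.

## Working session

There is one attempt and no reset: what is moved stays moved. The work goes in short steps, Python scripts to look and compute and a tool call to move; the robot and the scene stay as the last step left them, time stands still between calls to the robot, and variables do not carry over. Pictures are saved under pics/ and viewed, at most 10 in all, crops included, and the job is handed in when it is done.

Besides the shell and the picture viewer there is one more tool, called after "Request:" in YAML: its name, and indented under it one key for each argument. drive_tool: Moves the arm, as the interface text tells. Its arguments: {"type":"object","properties":{"series":{"type":"array"},"hand":{"type":"number"},"newtons":{"type":"number"}},"required":["series"]}

```bash
mkdir -p pics; cat > h.py <<'E'
import numpy as np, cv2
from bench import r, vision
from scipy.spatial.transform import Rotation as Ro
def shot(name,save=None):
    s=r.read_state(); c=vision.camera(name)
    if name=='wrist':
        T=np.eye(4);T[:3,:3]=Ro.from_quat(s['eef_rot']).as_matrix();T[:3,3]=s['ee_pos']
        M=T@np.array(c['mount']); c['R']=M[:3,:3].T; c['t']=-M[:3,:3].T@M[:3,3]
    c['R']=np.array(c['R']);c['t']=np.array(c['t']).ravel();c['K']=np.array(c['intrinsics'])
    if save: cv2.imwrite('pics/'+save,c['color'][:,:,::-1])
    return c
def ray(c,uv):
    p=cv2.undistortPoints(np.array([[uv]],float),c['K'],np.array([c['k1'],0,0,0.]))[0,0]
    d=c['R'].T@np.array([p[0],p[1],1.]); return -c['R'].T@c['t'],d
def onz(c,uv,z):
    o,d=ray(c,uv); return o+d*(z-o[2])/d[2]
def proj(c,X):
    return cv2.projectPoints(np.array([X],float),cv2.Rodrigues(c['R'])[0],c['t'],c['K'],np.array([c['k1'],0,0,0.]))[0].ravel()
def two(c1,u1,c2,u2):
    o1,d1=ray(c1,u1);o2,d2=ray(c2,u2)
    k=np.linalg.lstsq(np.c_[d1,-d2],o2-o1,rcond=None)[0]
    a,b=o1+d1*k[0],o2+d2*k[1]; return (a+b)/2,np.linalg.norm(a-b)
E
python3 - <<'E'
from h import *
for n in('scene','side'):
    c=shot(n,n+'0.png'); print(n,-c['R'].T@c['t'],c['k1'])
s=r.read_state();print(s)
a=np.hstack([cv2.imread('pics/scene0.png')]);
E
```

```text
scene [ 1.19199193 -0.39270086  1.31169012] 0.0512319606015545
side [0.04035719 0.71745612 0.66131786] -0.08031227690661924
{'time': 0.1, 'joint_positions': array([ 1.12540421,  0.33280981, -0.06469409,  1.46082981,  0.02159817,
        1.3499239 , -0.08848797]), 'joint_vel': array([-0.00023297, -0.00249805,  0.00115814, -0.00207186,  0.00138305,
        0.0009992 ,  0.00109709]), 'joint_torque': array([ 1.95471526e-03, -6.24543643e+01,  2.51463050e-02, -3.90720463e+01,
       -6.13281084e-02,  3.66650673e-02,  4.93530388e-05]), 'ee_pos': array([ 0.25630048, -0.56966548,  0.22984592]), 'eef_rot': array([ 9.77736152e-01,  2.09837106e-01, -1.61954902e-04, -6.16886005e-04]), 'ft_force': array([-0.09219491, -0.37902511,  0.12043647]), 'torque': array([ 0.0324463 , -0.01422414, -0.02301707]), 'grip_force': 0.0, 'width': 0.08731453083158455}
```

View pics/scene0.png

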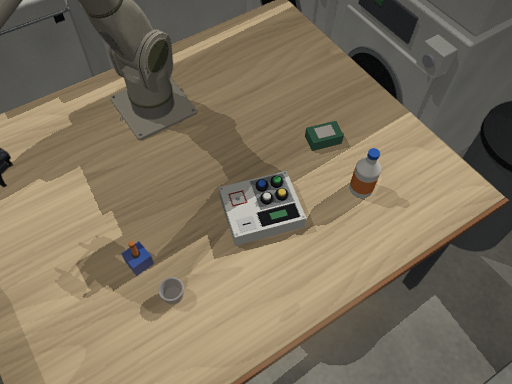

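View pics/side0.png

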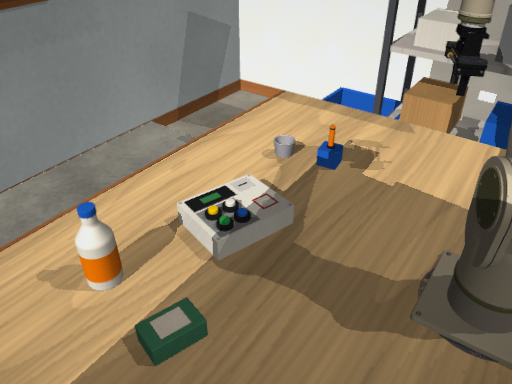

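Both views show the panel. Scene pixels: blue (262,185), green (277,181), white (267,198), yellow (282,194), frame (238,198), pin (134,245), cup (171,290). Side pixels: yellow (213,211), blue (242,214), green (225,221), frame (264,201), pin (332,135).

```bash
cat >> h.py <<'E'
HUE={'yellow':(20,34,120,90),'blue':(105,125,120,60),'green':(45,85,100,40),'red':(172,8,90,60),'orange':(5,17,150,90)}
def blob(c,col,near,rad):
    h=cv2.cvtColor(c['color'],cv2.COLOR_RGB2HSV).astype(int);lo,hi,s,v=HUE[col]
    H=h[...,0]; m=((H>=lo)&(H<=hi)) if lo<hi else ((H>=lo)|(H<=hi))
    m&=(h[...,1]>s)&(h[...,2]>v)
    yy,xx=np.mgrid[:384,:512]; m&=(xx-near[0])**2+(yy-near[1])**2<rad**2
    ys,xs=np.nonzero(m); return xs,ys
E
python3 - <<'E'
from h import *
a=shot('scene');b=shot('side')
def mid(c,col,n,rad):
    xs,ys=blob(c,col,n,rad); return np.array([xs.mean(),ys.mean()]) if len(xs) else None,len(xs)
for nm,col,na,nb,ra,rb,z in [('yellow','yellow',(282,194),(213,211),9,9,.074),('blue','blue',(262,185),(242,214),8,9,.074),('green','green',(277,181),(225,221),8,9,.074)]:
    ua,n1=mid(a,col,na,ra);ub,n2=mid(b,col,nb,rb);print(nm,ua,n1,ub,n2)
    if n1: print(onz(a,ua,z).round(4))
    if n2: print(onz(b,ub,z).round(4))
    if n1 and n2: print('tri',two(a,ua,b,ub))
for c,n,rad in((a,(238,198),14),(b,(264,201),16)):
    xs,ys=blob(c,'red',n,rad); q=cv2.minAreaRect(np.c_[xs,ys].astype(np.float32)); print('red',len(xs),q,onz(c,q[0],.055))
P=[]
for c,n in((a,(134,245)),(b,(332,136))):
    xs,ys=blob(c,'orange',n,16); P.append((xs.mean(),ys.mean())); print('pin',len(xs),P[-1],ys.min(),ys.max(),onz(c,P[-1],.0925))
print(two(a,P[0],b,P[1]))
print('cup',onz(a,(171,286),.05),'bottle',onz(a,(363,190),0),'carton',onz(a,(325,135),.04))
E
```

```text
yellow [281.54901961 191.70588235] 51 [212.5  209.85] 80
[0.5835 0.1401 0.074 ]
[0.5797 0.1438 0.074 ]
tri (array([0.58215379, 0.14121807, 0.07135357]), np.float64(0.00010069986878713776))
blue [261.47916667 182.89583333] 48 [241.80246914 211.96296296] 81
[0.5239 0.1075 0.074 ]
[0.5206 0.1107 0.074 ]
tri (array([0.522559  , 0.10838285, 0.0716414 ]), np.float64(0.00020254580184268328))
green [276.53846154 179.38461538] 52 [223.8021978 220.       ] 91
[0.5385 0.1534 0.074 ]
[0.5349 0.1574 0.074 ]
tri (array([0.53714577, 0.15471407, 0.07126058]), np.float64(0.0003201257501737124))
red 54 ((237.10000610351562, 197.80003356933594), (13.597793579101562, 14.86270523071289), 71.56504821777344) [0.51815595 0.02256497 0.055     ]
red 79 ((264.60003662109375, 200.6999969482422), (13.416406631469727, 21.913463592529297), 63.43495178222656) [0.51875194 0.02279469 0.055     ]
pin 64 (np.float64(133.1875), np.float64(247.890625)) 241 254 [ 0.51870175 -0.31685112  0.0925    ]
pin 112 (np.float64(331.375), np.float64(135.32142857142858)) 125 146 [ 0.51840071 -0.31638755  0.0925    ]
(array([ 0.51858877, -0.31682836,  0.0922682 ]), np.float64(3.1566613882775765e-05))
cup [ 0.65575169 -0.28026033  0.05      ] bottle [0.68472254 0.39390898 0.        ] carton [0.4626074  0.40721649 0.04      ]
```

Request:
drive_tool:
  series:
    - [[2.4,5.2,0],0]
    - [[2.4,5.2,0],0]
    - [[2.4,5.2,0],0]
    - [[2.4,5.2,0],0]
    - [[2.4,5.2,0],0]
    - [[2.4,5.2,0],0]
    - [[2.4,5.2,-1],0]
    - [[2.4,5.2,-2],0]
    - [[2.4,5.2,-2],0]
    - [[2.4,5.2,-2],0]
  hand: 1
  newtons: 20

```text
time: 1.45
ee_pos: [0.497, -0.0484, 0.1602]
eef_rot: [0.978, 0.21, 0.0, 0.0]
ft_force: [0.4, -0.8, 0.1]
width: 0.0016
grip_force: 0.0
```

Request:
drive_tool:
  series:
    - [[2.1,4.75,-0.5],0]
    - [[2.1,4.75,-1],0]
    - [[2.1,4.75,-1],0]
    - [[2.2,4.75,-1],0]
    - [[0,0,-1.5],0]
    - [[0,0,0],0]
    - [[0,0,0],0]
    - [[0,0,0],0]
    - [[0,0,0],0]
    - [[0,0,0],0]

```text
time: 2.7
ee_pos: [0.5816, 0.1398, 0.1109]
eef_rot: [0.978, 0.21, 0.0, 0.0]
ft_force: [-0.4, 0.4, -0.4]
width: 0.0005
grip_force: 0.0
```

```bash
python3 - <<'E'
from h import *
print(r.read_state()['ee_pos'])
c=shot('wrist','w1.png')
E
```

```text
[0.58156484 0.139795   0.1108891 ]
```

View pics/w1.png

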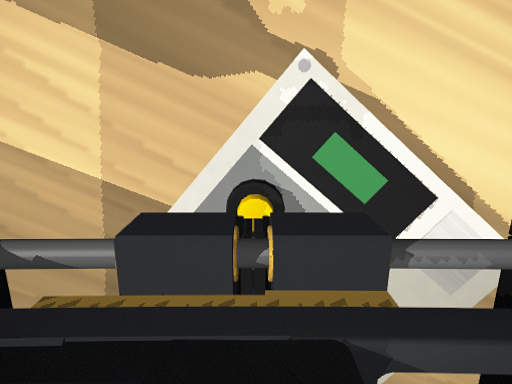

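The fingertips stand over the yellow key, around (253,207). Pressing it now.

Request:
drive_tool:
  series:
    - [[0,0.1,-1.2],0]
    - [[0,0,-1.0],0]
    - [[0,0,-0.3],0]
    - [[0,0,-0.3],0]
    - [[0,0,-0.3],0]
    - [[0,0,-0.1],0]
    - [[0,0,0],0]
    - [[0,0,0],0]
    - [[0,0,0],0]
    - [[0,0,0],0]

```text
time: 4.0
ee_pos: [0.5814, 0.1411, 0.0794]
eef_rot: [0.978, 0.21, 0.0, 0.0]
ft_force: [-5.4, -2.0, 11.0]
width: 0.0002
grip_force: 5.2
```

Request:
drive_tool:
  series:
    - [[0,0,1],0]
    - [[0,0,2],0]
    - [[0,0,0],0]
    - [[-2,-1.1,0],0]
    - [[-2,-1.1,0],0]
    - [[-1.9,-1.05,0],0]
    - [[0,0,0],0]
    - [[0,0,0],0]
    - [[0,0,0],0]
    - [[0,0,0],0]

```text
time: 5.25
ee_pos: [0.5227, 0.1089, 0.1085]
eef_rot: [0.978, 0.21, -0.0, -0.0]
ft_force: [0.5, -0.0, -0.5]
width: 0.0004
grip_force: 0.0
```

```bash
python3 - <<'E'
from h import *
print(r.read_state()['ee_pos'],r.read_state()['ft_force'])
b=shot('side')
cv2.imwrite('pics/s1.png',cv2.resize(b['color'][150:270,140:320,::-1],None,fx=4,fy=4))
E
```

```text
[0.52273404 0.10891506 0.10845955] [ 0.45221959 -0.01637146 -0.51401561]
```

View pics/s1.png

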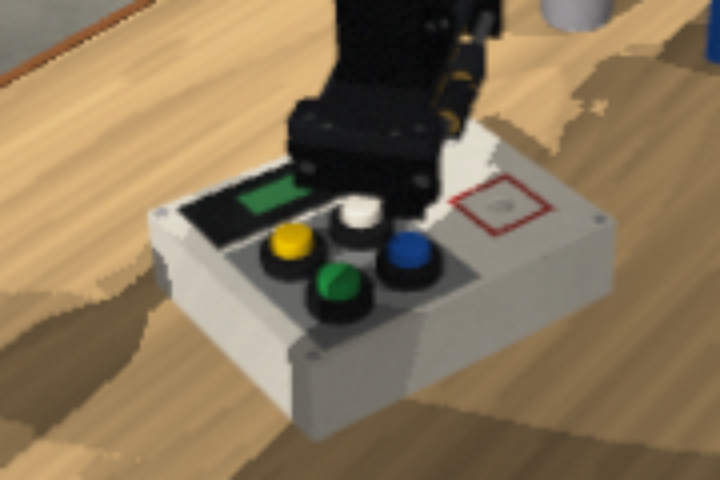

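Yellow is back up, and the fingertips (crop 410,215) are just above blue (410,250). Pressing blue.

Request:
drive_tool:
  series:
    - [[0,0,-1.0],0]
    - [[0,0,-0.9],0]
    - [[0,0,-0.3],0]
    - [[0,0,-0.3],0]
    - [[0,0,-0.3],0]
    - [[0,0,-0.1],0]
    - [[0,0,0],0]
    - [[0,0,0],0]
    - [[0,0,0],0]
    - [[0,0,0],0]

```text
time: 6.55
ee_pos: [0.5224, 0.1086, 0.0796]
eef_rot: [0.978, 0.21, -0.0, 0.0]
ft_force: [-3.3, -0.3, 4.3]
width: 0.0003
grip_force: 2.4
```

Request:
drive_tool:
  series:
    - [[0,0,1],0]
    - [[0,0,2],0]
    - [[0,0,0],0]
    - [[0.7,2.3,0],0]
    - [[0.7,2.3,0],0]
    - [[0,0,0],0]
    - [[0,0,0],0]
    - [[0,0,0],0]
    - [[0,0,0],0]
    - [[0,0,0],0]

```text
time: 7.8
ee_pos: [0.5365, 0.1541, 0.1096]
eef_rot: [0.978, 0.21, 0.0, 0.0]
ft_force: [-0.1, 0.2, -0.4]
width: 0.0003
grip_force: 0.0
```

Request:
drive_tool:
  series:
    - [[0,0.1,-1.0],0]
    - [[0,0,-1.0],0]
    - [[0,0,-0.3],0]
    - [[0,0,-0.3],0]
    - [[0,0,-0.3],0]
    - [[0,0,-0.15],0]
    - [[0,0,0],0]
    - [[0,0,0],0]
    - [[0,0,0],0]
    - [[0,0,0],0]

```text
time: 9.05
ee_pos: [0.5364, 0.1556, 0.0795]
eef_rot: [0.978, 0.21, -0.0, 0.0]
ft_force: [-4.2, -1.6, 6.9]
width: 0.0004
grip_force: 3.3
```

Request:
drive_tool:
  series:
    - [[0,0,1],0]
    - [[0,0,2],0]
    - [[0,0,2],0]
    - [[0,-4,2],0]
    - [[0,-4,2],0]
    - [[0,-4,0],0]
    - [[0,-3,0],0]
    - [[0,-1,0],0]
    - [[0,0,0],0]
    - [[0,0,0],0]

```text
time: 10.3
ee_pos: [0.5366, -0.0027, 0.1694]
eef_rot: [0.978, 0.211, 0.0, -0.0]
ft_force: [0.2, 0.3, -0.9]
width: 0.0006
grip_force: 0.0
```

Request:
drive_tool:
  series:
    - [[-3,0,0],0]
    - [[-4,-0.5,0],0]
    - [[-2.7,-0.5,0],0]
    - [[0,0,0],0]
    - [[0,0,0],0]
    - [[0,0,0],0]
    - [[0,0,0],0]
    - [[0,0,0],0]
    - [[0,0,0],0]
    - [[0,0,0],0]
  hand: 0

```text
time: 11.55
ee_pos: [0.4395, -0.0145, 0.1691]
eef_rot: [0.978, 0.21, 0.0, 0.0]
ft_force: [0.0, -0.7, -0.0]
width: 0.0854
grip_force: 0.0
```

```bash
python3 - <<'E'
from h import *
c=shot('wrist','w2.png'); n=proj(c,[.5185,.0227,.055]);print(r.read_state()['ee_pos'],n)
xs,ys=blob(c,'red',n,90)
if len(xs): 
    q=cv2.minAreaRect(np.c_[xs,ys].astype(np.float32));print(len(xs),q,onz(c,q[0],.055))
E
```

```text
[ 0.43948324 -0.01448443  0.16906009] [251.65941618  83.66201448]
1220 ((252.6327362060547, 81.99114990234375), (60.958709716796875, 61.05278396606445), 41.18592834472656) [0.51999816 0.02250315 0.055     ]
```

View pics/w2.png

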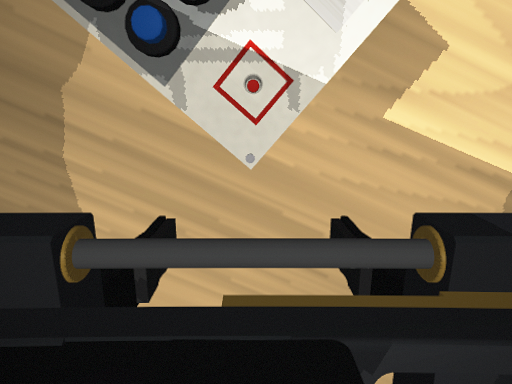

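The red frame is at (253,82) with the hole centred in it. That puts the hole at about (0.519, 0.0226), matching the earlier measurement. Next is the pin.

Request:
drive_tool:
  series:
    - [[1.3,-5.0,0],0]
    - [[1.3,-5.0,0],0]
    - [[1.3,-5.0,0],0]
    - [[1.3,-5.0,0],0]
    - [[1.3,-5.0,0],0]
    - [[1.4,-5.2,0],0]
    - [[0,0,0],0]
    - [[0,0,0],0]
    - [[0,0,0],0]
    - [[0,0,0],0]

```text
time: 12.85
ee_pos: [0.5186, -0.3156, 0.1694]
eef_rot: [0.978, 0.21, 0.0, 0.0]
ft_force: [0.7, 0.0, -0.4]
width: 0.0869
grip_force: 0.0
```

Request:
drive_tool:
  series:
    - [[0,0,-2],0]
    - [[0,0,-2],0]
    - [[0,0,-2],0]
    - [[0,0,-1.5],0]
    - [[0,0,-0.9],0]
    - [[0,0,0],0]
    - [[0,0,0],0]
    - [[0,0,0],0]
    - [[0,0,0],0]
    - [[0,0,0],0]

```text
time: 14.1
ee_pos: [0.5186, -0.3165, 0.0853]
eef_rot: [0.978, 0.21, 0.0, 0.0]
ft_force: [-0.4, -1.1, 0.5]
width: 0.087
grip_force: 0.0
```

```bash
python3 - <<'E'
from h import *
print(r.read_state()['ee_pos'],r.read_state()['ft_force'])
b=shot('side');a=shot('scene')
cv2.imwrite('pics/s2.png',np.hstack([cv2.resize(x[:,:,::-1],(390,390)) for x in (b['color'][80:180,280:380],a['color'][200:300,85:185])]))
E
```

```text
[ 0.518555   -0.31652546  0.08527791] [-0.36297935 -1.12745419  0.49602126]
```

View pics/s2.png

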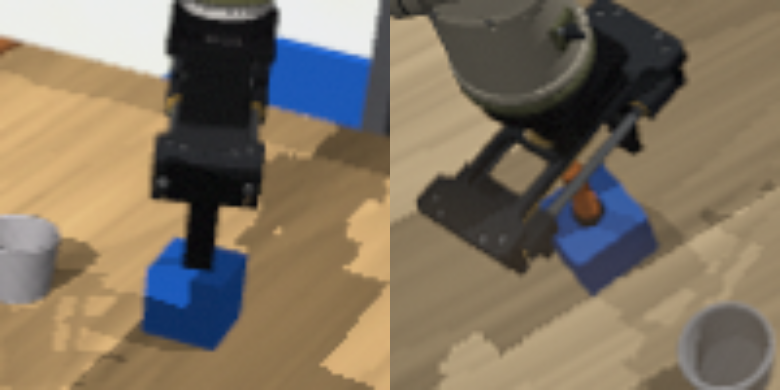

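The pin (right view, around 590,205) stands between the open fingers. Gripping it.

Request:
drive_tool:
  series:
    - [[0,0,0],0]
    - [[0,0,0],0]
    - [[0,0,0],0]
    - [[0,0,0],0]
    - [[0,0,0],0]
    - [[0,0,0],0]
    - [[0,0,0],0]
    - [[0,0,0],0]
    - [[0,0,0],0]
    - [[0,0,0],0]
  hand: 1
  newtons: 40

```text
time: 15.45
ee_pos: [0.5186, -0.3168, 0.0852]
eef_rot: [0.978, 0.21, 0.0, 0.0]
ft_force: [1.5, -1.4, -0.6]
width: 0.0153
grip_force: 40.0
```

Request:
drive_tool:
  series:
    - [[0,0,1],0]
    - [[0,0,2],0]
    - [[0,0,2],0]
    - [[0,0,2],0]
    - [[0,0,2],0]
    - [[0,0,1],0]
    - [[0,0,0],0]
    - [[0,0,0],0]
    - [[0,0,0],0]
    - [[0,0,0],0]

```text
time: 16.7
ee_pos: [0.5183, -0.3164, 0.1846]
eef_rot: [0.978, 0.21, -0.0, -0.0]
ft_force: [0.3, 0.1, -1.1]
width: 0.015
grip_force: 40.0
```

Request:
drive_tool:
  series:
    - [[0,4,0],0]
    - [[0,5.5,0],0]
    - [[0,5.5,0],0]
    - [[0.1,5.5,0],0]
    - [[0,5.5,0],0]
    - [[0,5,0],0]
    - [[0,2.9,-0.4],0]
    - [[0,0,-1],0]
    - [[0,0,-1],0]
    - [[0,0,0],0]

```text
time: 17.95
ee_pos: [0.5189, 0.0212, 0.1599]
eef_rot: [0.978, 0.209, -0.001, -0.0]
ft_force: [-0.3, -0.2, -0.3]
width: 0.0149
grip_force: 40.0
```

```bash
python3 - <<'E'
from h import *
s=r.read_state();p=s['ee_pos'];print(p,s['ft_force'])
b=shot('side');a=shot('scene');w=shot('wrist')
tip=p-[0,0,.0802];print(proj(b,tip),proj(a,tip),proj(b,[.519,.0226,.055]))
cv2.imwrite('pics/s3.png',np.hstack([cv2.resize(x[:,:,::-1],(390,390)) for x in (b['color'][130:230,215:315],a['color'][145:245,190:290])]))
cv2.imwrite('pics/w3.png',w['color'][:,:,::-1])
E
```

```text
[0.51890653 0.02115574 0.15994528] [-0.34891412 -0.18633835 -0.26135142]
[265.04684576 191.97741413] [236.73583772 193.78582951] [264.56232548 200.62713495]
```

View pics/s3.png

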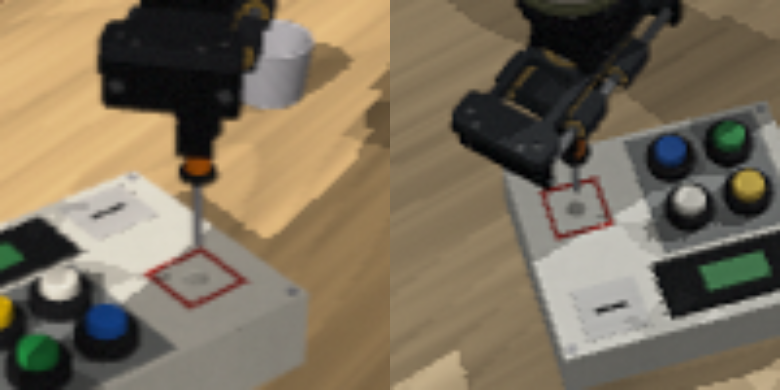

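```bash
python3 - <<'E'
from h import *
b=shot('side');a=shot('scene')
f=lambda u,v,x0,y0:((u+.5)/3.9-.5+x0,(v+.5)/3.9-.5+y0)
print('tip',two(b,f(198,248,215,130),a,f(187,191,190,145)))
print('hole',two(b,f(200,280,215,130),a,f(187,208,190,145)))
print(r.read_state()['ee_pos'])
E
```

```text
tip (array([0.51761286, 0.02357841, 0.07770768]), np.float64(0.002429861286595461))
hole (array([0.5169516 , 0.02294478, 0.05322396]), np.float64(0.003699497932467144))
[0.51972351 0.022112   0.16139504]
```

View pics/w3.png

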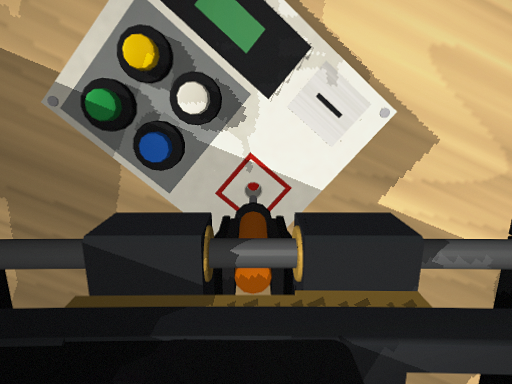

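In the wrist view the pin tip sits laterally over the hole (253,188), within about 1 mm. Lowering into the hole.

Request:
drive_tool:
  series:
    - [[0,0,-1],0]
    - [[0,0,-0.8],0]
    - [[0,0,-0.4],0]
    - [[0,0,-0.4],0]
    - [[0,0,-0.4],0]
    - [[0,0,-0.4],0]
    - [[0,0,-0.2],0]
    - [[0,0,0],0]
    - [[0,0,0],0]
    - [[0,0,0],0]

```text
time: 19.45
ee_pos: [0.5196, 0.0225, 0.1252]
eef_rot: [0.978, 0.21, 0.0, 0.0]
ft_force: [-0.0, 0.4, -1.1]
width: 0.0151
grip_force: 40.0
```

Request:
drive_tool:
  series:
    - [[0,0,-0.4],0]
    - [[0,0,-0.4],0]
    - [[0,0,-0.2],0]
    - [[0,0,-0.2],0]
    - [[0,0,-0.1],0]
    - [[0,0,-0.1],0]
    - [[0,0,0],0]
    - [[0,0,0],0]
    - [[0,0,0],0]
    - [[0,0,0],0]

```text
time: 20.7
ee_pos: [0.5195, 0.0226, 0.1111]
eef_rot: [0.978, 0.21, 0.0, 0.0]
ft_force: [-0.9, 0.3, 4.2]
width: 0.0154
grip_force: 40.0
```

Request:
drive_tool:
  series:
    - [[0,0,-0.1],0]
    - [[0,0,-0.1],0]
    - [[0,0,0],0]
    - [[0,0,0],0]
    - [[0,0,0],0]
    - [[0,0,0],0]
    - [[0,0,0],0]
    - [[0,0,0],0]
    - [[0,0,0],0]
    - [[0,0,0],0]

```text
time: 21.95
ee_pos: [0.5197, 0.0226, 0.1097]
eef_rot: [0.978, 0.21, 0.0, 0.0]
ft_force: [-3.5, -0.8, 9.6]
width: 0.015
grip_force: 40.0
```

Request:
drive_tool:
  series:
    - [[0,0,0],0]
    - [[0,0,0],0]
    - [[0,0,0],0]
    - [[0,0,0],0]
    - [[0,0,0],0]
    - [[0,0,0],0]
    - [[0,0,0],0]
    - [[0,0,0],0]
    - [[0,0,0],0]
    - [[0,0,0],0]

```text
time: 23.2
ee_pos: [0.5197, 0.0226, 0.1096]
eef_rot: [0.978, 0.21, 0.0, 0.0]
ft_force: [-4.1, -0.3, 9.0]
width: 0.0147
grip_force: 40.0
```

Request:
drive_tool:
  series:
    - [[0,0,0],0]
    - [[0,0,0],0]
    - [[0,0,0],0]
    - [[0,0,0],0]
    - [[0,0,0],0]
    - [[0,0,0],0]
    - [[0,0,0],0]
    - [[0,0,0],0]
    - [[0,0,0],0]
    - [[0,0,0],0]

```text
time: 24.45
ee_pos: [0.5197, 0.0226, 0.1097]
eef_rot: [0.978, 0.21, 0.0, 0.0]
ft_force: [-4.5, -1.0, 10.1]
width: 0.0152
grip_force: 40.0
```

At the stop with about 10 N, held for more than 2.5 s. Handing in.

```bash
python3 -c "
from bench import r
print(r.close_job())"
```

```text
the job is handed in; nothing more can be done
None
```

I pressed the yellow, blue and green keys in order and the pin is still gripped, holding the reset button down at about 10 N (over 2.5 s before hand-in). The job is handed in, but no verdict came back and I took no final picture of the bottle, cup and carton.

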